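# Turn the paint-sample carousel to the light and switch the lamp on

### The job

With a fingertip on a bare spoke, push the sample carousel round until the orange sample stands centred over the yellow mark strip in front of the light bar, then push the lamp's red-knobbed switch lever fully over to ON. The paint is still soft, so do not touch any of the coloured samples; do not grip the spokes or lift the carousel, leave the things standing around where they are, and take the hand away at the end.

Things in the scene. Friction and masses are not known exactly. Their poses are not given: they have to be found in the camera images.
- spider: sample carousel: hub (60 mm across, top 100 mm above the table) with four level spokes at right angles, turning on a vertical axis through the origin, which lies at the spokes' mid-height, 82 mm above the table. Own +x runs along the orange sample's spoke, +y blue, -x white, -y green. It turns either way without stops and stays where left; it only rests on its spindle and comes off if lifted
- spokes_l: counter-clockwise half (from above) of the four bare aluminium spokes; origin and axes as the carousel. A whole spoke is 12 mm wide, 16 mm high (74 to 90 mm above the table), bare from 30 to 125 mm from the axis. Turning takes about 0.12 N m (1.5 N at 80 mm from the axis), a little more when fast; struck quickly, it runs on a few degrees
- spokes_r: clockwise half (from above) of the four spokes; origin and axes as the carousel. Below the spokes is free air down to the fixed foot disc (radius 95 mm, 12 mm high)
- sample_orange: orange painted sample at the end of the +x spoke: 56 mm along the spoke, 76 mm across, 12 mm thick, its underside on the spoke's top; origin at the centre of its underside, 153 mm from the carousel's axis. Paint still soft: must not be touched
- sample_blue: dark blue painted sample at the end of the +y spoke: 56 mm along the spoke, 76 mm across, 12 mm thick, its underside on the spoke's top; origin at the centre of its underside, 153 mm from the carousel's axis. Paint still soft: must not be touched
- sample_white: white painted sample at the end of the -x spoke: 56 mm along the spoke, 76 mm across, 12 mm thick, its underside on the spoke's top; origin at the centre of its underside, 153 mm from the carousel's axis. Paint still soft: must not be touched
- sample_green: dark green painted sample at the end of the -y spoke: 56 mm along the spoke, 76 mm across, 12 mm thick, its underside on the spoke's top; origin at the centre of its underside, 153 mm from the carousel's axis. Paint still soft: must not be touched
- mark (a point): point on top of the yellow mark strip on the stand's fixed foot, 12 mm above the table, 153 mm from the carousel's axis. The strip (22 mm wide) runs out from the axis to the light bar; a sample whose spoke lies over the strip is centred over this point. The light bar, 150 mm long, 140 mm high, stands square across the strip's outer end, 231 mm from the axis
- switch_base: the lamp's switch: grey box 70 x 50 mm, 25 mm high, fixed on the table, carrying a toggle lever; origin at the centre of its underside. Its own +x is the direction in which the lever is pushed over for ON
- switch_tip (a point): centre of the red ball (26 mm) on the lever's end, about 92 mm above the table when OFF; the lever is a 10 mm steel rod, the ball 80 mm from its pivot, which lies 22 mm above the table over the middle of the box
- switch (a joint): angle of the switch lever: 0 = OFF, leaning 0.5 rad to the box's -x; 1.0 = fully ON, leaning 0.5 rad to its +x (the ball moves 77 mm along +x). It needs about 1 N at the ball and stays where it is left
- tin: closed paint tin, loose, 90 mm across, 110 mm tall; origin at the centre of its underside
- tape: roll of masking tape lying flat, loose, 90 mm across, 24 mm high, on the table beside the stand's foot, under the sweep of the samples; origin at the centre of its underside
- sander: blue sanding block, loose, 100 x 50 x 28 mm, on the table beside the stand's foot, under the sweep of the samples; origin at the centre of its underside
- spraybottle: white bottle, loose, 64 mm across, 170 mm tall; origin at the centre of its underside
- jar: amber jar, loose, 70 mm across, 80 mm tall; origin at the centre of its underside
- wrench: steel wrench lying loose on the table, origin in its shaft
- spatula: filler spatula lying loose on the table, origin in its handle
Not all that is in view belongs to the job. Leave any green, pink or purple look-alike of the switch_base alone.

How it is judged:
By the outcome, as a careful person would: the job done as asked, in the order asked, and still so for the second after the job is handed in, with the robot touching nothing.
It also fails if it takes over 54 s, if anything falls off the work surface, if the arm or the gripper's body presses on something with over 40 N, if the wrist force passes 120 N, or if a joint passes its speed limit or range.

### The arm

A 6-joint arm with a two-finger parallel gripper is mounted at the origin on the work surface. World frame = base frame: x ahead of the robot, y to its left, z up, the work surface at z = 0. Lengths are in m, angles in rad, forces in N, time in s.
With the tool pointing down it reaches from about 0.3 to 0.875 m from the base axis. Payload 6.4 kg.
Tool frame: the origin (TCP) lies at the very end of the fingers, on their centre line; the grasp point (between the pads) lies 19 mm behind it (bot.grasp_offset is the distance from the TCP to the grasp point, in m); z points along the fingers, x is the direction in which the jaws open and shut, and the axes are right-handed (so a half turn about z gives the same grasp; the last joint's range is limited). The gripper opens to 88 mm and grips with 3 to 60 N. Pads are 18 mm wide; open, the fingers measure 123 mm over their backs; the gripper's body (75 mm by 187 mm) begins 45 mm behind the grasp point.
Start: joints at [-1.395, 0.181, 1.607, -0, 1.354, -0.206], TCP at [0.214, -0.534, 0.239] pointing down, gripper open.
Joint ranges: [-2.99, 2.99], [-0.89, 2.07], [0.3, 2.58], [-1.14, 4.28], [0, 2.63], [-3.12, 3.12]. Speed limits (rad/s): [2.57, 2.57, 3.01, 3.14, 3.14, 3.14].

### API

Orientations are given as a unit quaternion [w, x, y, z].
In Python, from cell import bot gives the robot as it stands. The module is installed in compiled form; this text tells all that it offers.
- The arm moves only by the tool send_rows, never from a script. Its argument "increments" is one flat list of numbers, 5 for each row, row after row: the finger opening in cm, from 0 to 8.81, then the shift along the world's x, y, z in cm, then the turn about the world's z in rad. In form: [grip, dx, dy, dz, turn, grip, dx, dy, dz, turn, ...]. A call has 1 to 20 rows; each row is the pose to reach, as a shift and turn from the pose commanded when the call began; what a row does not reach only later rows make up. A row lasts 1/10 s, in which the tool goes at most 50 mm and 8.59 degrees, less where a joint would pass 70% of its speed; a pose out of reach is approached as far as the arm can. A call with a gripper value outside its range is refused whole. The fingers move at their own pace and stop on an object; "force" is the grip in N (left out, the last holds). Time passes only in rows, so rows that repeat a pose let the fingers close. It gives the time, the measured TCP pose, the force and the opening at its end, in the units of the state.
- bot.observe(): the state, without advancing time (a new reading comes with each control period).
- bot.get_image(name): name is "scene" or "top" or "wrist"; returns a dict with "pixels" (400x640x3 uint8, red, green, blue), "z_map" (400x640 float32, m along the optical axis (not along the pixel's ray), 0 where there is no reading), "fovy" (degrees; the focal length in pixels is half the picture's height over the tangent of half this angle, whatever the lens; pixels are square), "cx", "cy" (the principal point, pixels), "R" (3x3) and "t" (3): a world point X has camera coordinates R X + t. Camera axes: x right, y down, z forward; pixel columns grow to the right and rows downward; lengths in m; the calibration is good to about 2 mm. A picture is of the moment at which its call begins.
- bot.sign_off(): hands the job in, once; it reports no verdict.
Trained networks look in a picture, given as the dict that the camera call returned (one of the last four; its "shot" number tells which), for a name from the list of things; names that differ only in an ending like _2 or _b are one class to them, and where a whole thing is asked for, a point or a joint stands for the part that bears it (a point fixed in the world has none). Each returns a list of dicts, best first, with "conf" (0 to 1); they miss things now and then, are a little off and sometimes report something else, mostly with a low value. They report only what shows in the picture. A call takes as long as a camera call. They do not tell look-alikes from the thing itself.
- bot.masks_of(picture, label): "pixels" (400x640 bool, what is visible of it) and "point" ([column, row] in pixels, amid what is visible of it).
The state is a dict: "clock": time; "joints": joint angles; "joint_vel": joint speeds; "effort": joint torques, N m; "position": TCP position; "tcp_rot": TCP orientation; "ft_force": force on the tool from outside, world axes, zero at the start; "torque": the same for the moment, N m; "gripper_width": opening from 0.0 (shut) to 1.0 (fully open).
Only numpy, scipy, OpenCV 4.12 (cv2) and the standard library are available. Lean on these libraries where they do the work, as an engineer would, in place of code of your own. Each camera call takes 0.05 s, during which the arm holds its last target. There are 200 camera calls.

## Working session

There is one attempt and no reset: what is moved stays moved. The work goes in short steps, Python scripts to look and compute and a tool call to move; the robot and the scene stay as the last step left them, time stands still between calls to the robot, and variables do not carry over. Pictures are saved under pics/ and viewed, about 8 in all and at most 12, crops included, and the job is handed in when it is done.

Besides the shell and the picture viewer there is one more tool, called after "Call:" as name(argument=value, ...) on one line, values as JSON. send_rows: Moves the arm, as the interface text tells. Its arguments: {"type":"object","properties":{"increments":{"type":"array"},"force":{"type":"number"}},"required":["increments"]}

```bash
mkdir -p pics
cat > h.py <<'E'
from cell import bot
import numpy as np, cv2
def save(im,n,crop=None,s=1):
    p=im["pixels"][:,:,::-1]
    if crop: p=p[crop[1]:crop[3],crop[0]:crop[2]]
    cv2.imwrite("pics/"+n,cv2.resize(p,None,fx=s,fy=s,interpolation=cv2.INTER_CUBIC))
def world(im,u,v,z=None):
    f=200/np.tan(np.radians(im["fovy"])/2)
    u=np.atleast_1d(u).astype(float);v=np.atleast_1d(v).astype(float)
    ray=np.stack([(u-im["cx"])/f,(v-im["cy"])/f,np.ones_like(u)],1)
    R=np.array(im["R"]);t=np.array(im["t"]);o=-R.T@t
    d=ray@R
    if z is None: k=im["z_map"][v.astype(int),u.astype(int)]
    else: k=(z-o[2])/d[:,2]
    return o+d*k[:,None]
E
python3 - <<'E'
from h import *
for n in ("top","scene"):
    im=bot.get_image(n); save(im,n+"1.png",s=1.25)
    print(n,im["fovy"],im["cx"],im["cy"],-np.array(im["R"]).T@im["t"])
    for l in ["spider","sample_orange","sample_blue","sample_white","sample_green","switch_base","switch_tip","tin","tape","sander","spraybottle","jar","wrench","spatula"]:
        for m in bot.masks_of(im,l):
            if m["conf"]<.3: continue
            v,u=np.nonzero(m["pixels"]); w=world(im,u,v); ok=im["z_map"][v,u]>0
            w=w[ok]
            print(l,round(m["conf"],2),m["point"],len(w),np.round(np.median(w,0),3),np.round(w.min(0),3),np.round(w.max(0),3))
E
```

```text
top 42.53653115089535 317.64518310564034 200.05243890379168 [0.36594696 0.00246456 1.5871424 ]
spider 0.79 [297.8, 171.7] 2788 [0.573 0.045 0.1  ] [ 0.393 -0.137 -0.003] [0.757 0.226 0.114]
sample_orange 0.74 [290.6, 221.3] 499 [0.422 0.064 0.101] [ 0.393  0.026 -0.002] [0.452 0.108 0.111]
sample_orange 0.7 [296.2, 171.1] 3005 [0.573 0.046 0.099] [ 0.39  -0.142 -0.007] [0.777 0.244 0.114]
sample_orange 0.37 [281.5, 168.5] 172 [0.578 0.088 0.089] [ 0.473 -0.066 -0.002] [0.685 0.166 0.1  ]
sample_blue 0.71 [348.9, 176.1] 468 [ 0.554 -0.107  0.101] [ 0.515 -0.145  0.004] [ 0.593 -0.079  0.112]
sample_white 0.88 [302.8, 121.3] 492 [0.724 0.025 0.101] [ 0.694 -0.014 -0.001] [0.777 0.07  0.11 ]
sample_green 0.95 [246.0, 164.3] 464 [0.592 0.196 0.101] [0.555 0.166 0.005] [0.63  0.227 0.114]
switch_base 0.94 [367.6, 265.3] 439 [ 0.296 -0.158  0.027] [ 0.259 -0.201 -0.007] [ 0.337 -0.122  0.113]
switch_base 0.92 [453.9, 215.4] 389 [ 0.442 -0.419  0.028] [ 0.401 -0.464  0.004] [ 0.479 -0.39   0.108]
switch_base 0.68 [390.9, 174.0] 377 [ 0.571 -0.238  0.028] [ 0.532 -0.278 -0.004] [ 0.612 -0.20
[... 3588 characters left out ...]
66  -0.085  0.031]
spraybottle 0.56 [466.0, 187.9] 1203 [0.637 0.374 0.085] [ 0.509  0.357 -0.005] [0.659 0.596 0.172]
jar 0.79 [185.8, 347.6] 1587 [ 0.68  -0.404  0.069] [ 0.6   -0.441 -0.004] [ 0.698 -0.365  0.083]
wrench 0.7 [178.5, 215.9] 221 [ 0.248 -0.305  0.005] [ 0.17  -0.338 -0.004] [ 0.331 -0.253  0.01 ]
wrench 0.46 [373.4, 252.0] 8738 [0.619 0.039 0.083] [ 0.318 -0.139 -0.005] [0.843 0.314 0.143]
wrench 0.44 [200.6, 235.9] 172 [ 0.425 -0.295  0.079] [ 0.389 -0.308 -0.003] [ 0.445 -0.276  0.105]
wrench 0.44 [411.0, 167.4] 1408 [0.477 0.327 0.074] [ 0.29   0.223 -0.009] [0.569 0.513 0.112]
spatula 0.61 [360.7, 136.7] 457 [0.204 0.356 0.003] [ 0.124  0.218 -0.004] [0.35  0.429 0.022]
```

View pics/top1.png

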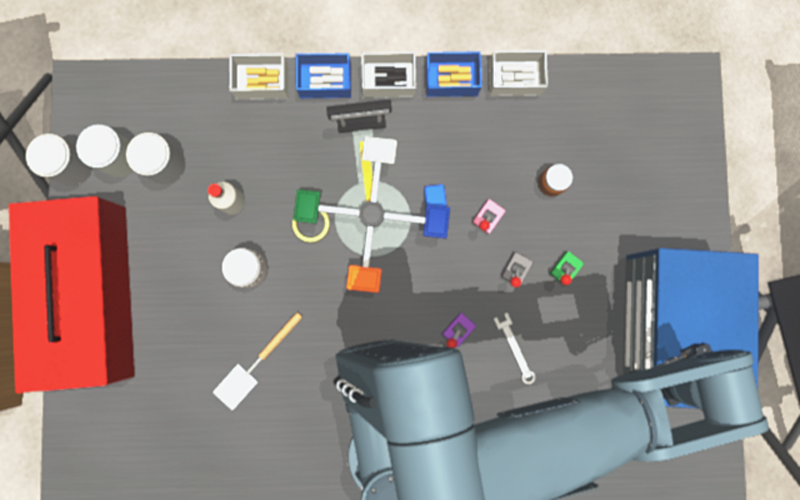

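View pics/scene1.png

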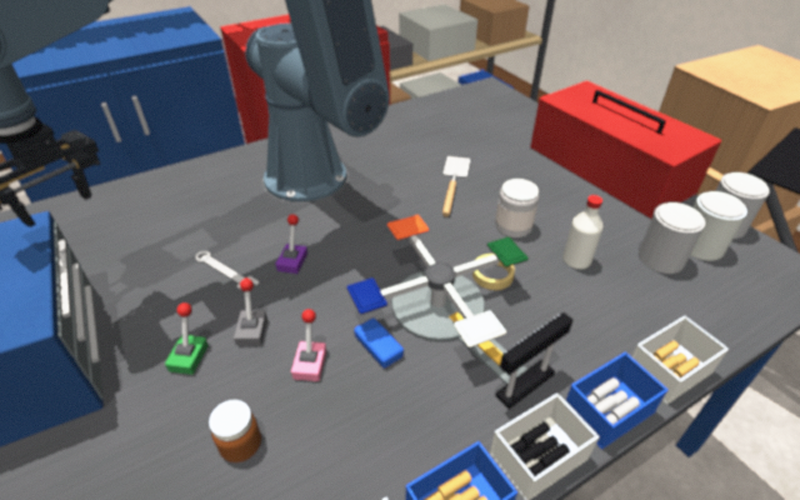

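The grey switch at top-view (517,268) is the one. The others are look-alikes: pink (489,215), green (566,267) and purple (459,330). Orange stands toward the robot at (364,279), and the yellow strip at (368,160) runs out to the light bar at (360,115). Next I measure these.

```bash
cat > meas.py <<'E'
from h import *
def col(im,lo,hi):
    return cv2.inRange(cv2.cvtColor(im["pixels"],cv2.COLOR_RGB2HSV),np.array(lo),np.array(hi))>0
def pts(im,m):
    v,u=np.nonzero(m&(im["z_map"]>0)); return world(im,u,v),u,v
R=dict(orange=((4,150,120),(14,255,255)),blue=((108,120,60),(125,255,255)),green=((60,90,30),(90,255,140)))
def samples(im,c0=(.573,.045)):
    out={}
    for k,(lo,hi) in R.items():
        w,u,v=pts(im,col(im,lo,hi))
        s=(abs(w[:,2]-.10)<.02)&(abs(np.hypot(w[:,0]-c0[0],w[:,1]-c0[1])-.153)<.06)
        if s.sum()<15: continue
        q=world(im,u[s],v[s],.102)[:,:2]
        r=cv2.minAreaRect(q.astype(np.float32)*1000); out[k]=(np.array(r[0])/1000,np.round(r[1],0),s.sum())
    return out
def strip(im,c0=(.573,.045)):
    w,u,v=pts(im,col(im,(20,100,100),(33,255,255)))
    rr=np.hypot(w[:,0]-c0[0],w[:,1]-c0[1])
    s=(abs(w[:,2]-.012)<.012)&(rr<.25)&(w[:,0]>c0[0])
    return world(im,u[s],v[s],.012)[:,:2]
E
python3 - <<'E'
from meas import *
for n in("top","scene"):
    im=bot.get_image(n); print(n)
    s=samples(im)
    for k,x in s.items(): print(k,x)
    q=strip(im); 
    if len(q)>10:
        r=cv2.minAreaRect(q.astype(np.float32)*1000); print("strip",len(q),r, q.mean(0))
        print(np.round(cv2.fitLine(q.astype(np.float32),cv2.DIST_L2,0,.01,.01).ravel(),3))
    # hub top
    w,u,v=pts(im,np.ones((400,640),bool)); d=np.hypot(w[:,0]-.573,w[:,1]-.045)
    g=(d<.06)&(w[:,2]>.095); print("hub",g.sum(),cv2.minEnclosingCircle(world(im,u[g],v[g],.1)[:,:2].astype(np.float32)))
    # light bar
    b=(w[:,2]>.06)&(w[:,0]>.77)&(w[:,0]<.88)&(abs(w[:,1]-.07)<.12); print("bar",cv2.minAreaRect((w[b,:2]*1000).astype(np.float32)))
    # grey switch
    rd=col(im,(0,150,90),(4,255,255))|col(im,(175,150,90),(180,255,255))
    near=(abs(w[:,0]-.44)<.06)&(abs(w[:,1]+.30)<.06)
    t=near&rd[v,u]; q=world(im,u[t],v[t],.092)[:,:2]; print("tip",t.sum(),q.mean(0),q.min(0),q.max(0),w[t].min(0),w[t].max(0))
    t=near&(abs(w[:,2]-.025)<.006); q=world(im,u[t],v[t],.025)[:,:2]
    c,sz,a=cv2.minAreaRect(q.astype(np.float32)*1000);print("box",t.sum(),c,sz,a, cv2.boxPoints((c,sz,a)).tolist())
im=bot.get_image("top"); save(im,"crop.png",(230,80,470,290),3.3)
E
```

```text
top
orange (array([0.42277109, 0.06469918]), array([76., 55.]), np.int64(401))
blue (array([ 0.5547182 , -0.10605763]), array([55., 73.]), np.int64(461))
green (array([0.59418451, 0.19564616]), array([54., 73.]), np.int64(97))
strip 223 ((656.4839477539062, 81.12574768066406), (82.51396942138672, 211.31834411621094), 63.55035400390625) [0.68251601 0.05978347]
[ 0.999 -0.041  0.683  0.06 ]
hub 280 ((0.5727068185806274, 0.04847733676433563), 0.051868289709091187)
bar ((813.9293212890625, 70.41508483886719), (28.543699264526367, 149.54049682617188), 6.50834846496582)
tip 51 [ 0.41047943 -0.28870776] [ 0.39967468 -0.29961023] [ 0.42023247 -0.2790002 ] [ 0.39944738 -0.29922035  0.09392972] [ 0.42009844 -0.27641402  0.11075043]
box 237 (442.8631286621094, -305.93524169921875) (50.71836471557617, 69.5103988647461) 60.00325393676758 [[400.08489990234375, -310.52178955078125], [460.28466796875, -345.2735595703125], [485.641357421875, -301.34869384765625], [425.44158935546875, -266.596923828125]]
scene
orange (array([0.43372333, 0.058543  ]), array([75., 58.]), np.int64(385))
blue (array([ 0.5
[... 209 characters left out ...]
2783203125), 44.33209228515625) [0.65913587 0.1154545 ]
[ 0.705 -0.71   0.659  0.115]
hub 246 ((0.5824580788612366, 0.04018537700176239), 0.02814883179962635)
bar ((818.4411010742188, 67.9215087890625), (27.696767807006836, 150.3292694091797), 5.80128288269043)
tip 69 [ 0.41214545 -0.28858636] [ 0.39677992 -0.29932858] [ 0.42747785 -0.27869798] [ 0.40904079 -0.30003327  0.09043188] [ 0.42723856 -0.27980973  0.10575857]
box 390 (452.19427490234375, -308.61700439453125) (50.87362289428711, 72.46751403808594) 59.999393463134766 [[408.09649658203125, -312.528564453125], [470.85479736328125, -348.76300048828125], [496.29205322265625, -304.7054443359375], [433.53375244140625, -268.47100830078125]]
```

View pics/crop.png

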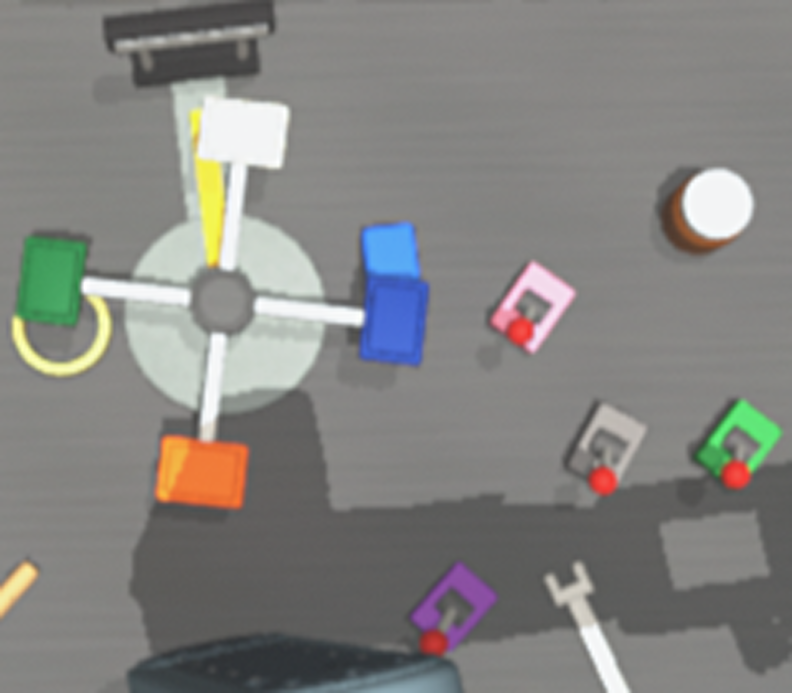

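Run:
```python
from h import *
from scipy.spatial.transform import Rotation as Ro
o=bot.observe(); q=o["tcp_rot"]; print(o["clock"],o["position"]); print(np.round(Ro.from_quat([*q[1:],q[0]]).as_matrix(),3), o["gripper_width"])
for n in("top","scene","wrist"):
    im=bot.get_image(n); p=world(im,*np.meshgrid(np.arange(0,640,4),np.arange(0,400,4))) if 0 else None
    z=im["z_map"]; vv,uu=np.mgrid[0:400:4,0:640:4]; w=world(im,uu.ravel(),vv.ravel())
    s=(z[vv.ravel(),uu.ravel()]>0)&(abs(w[:,2])<.02)&(w[:,0]>.2)&(w[:,0]<.8)&(abs(w[:,1])<.5)
    if s.sum()>10:
        A=np.c_[w[s,:2],np.ones(s.sum())]; print(n,s.sum(),np.linalg.lstsq(A,w[s,2],rcond=None)[0])
```

```text
1.65 [ 0.21423782 -0.53361379  0.23870581]
[[ 0.373 -0.928 -0.   ]
 [-0.928 -0.373  0.   ]
 [-0.     0.    -1.   ]] 1.0019559930850612
top 3304 [0.00046357 0.00050451 0.00102136]
scene 3477 [ 0.00099485  0.00061734 -0.00083388]
wrist 2431 [0.0011288  0.00349064 0.00226059]
```

Call:
send_rows(increments=[0,19,25,3,0.15,0,38,50,3,0.3,0,38,50,3,0.45,0,38,50,3,0.6,0,38,50,3,0.75,0,38,50,3,0.9,0,38,50,3,1.05,0,38,50,3,1.2,0,38,50,3,1.35,0,38,50,3,1.5,0,38,50,3,1.65,0,38,50,3,1.8,0,38,50,3,1.95,0,38,50,3,2.1,0,38,50,3,2.25,0,38,50,3,2.4,0,38,50,3,2.55,0,38,50,3,2.7,0,38,50,3,2.85,0,38,50,3,3.0])

```text
clock: 3.8
position: [0.5943, -0.0336, 0.2687]
tcp_rot: [-0.0, 0.615, 0.789, -0.0]
ft_force: [-0.0, 0.4, -0.1]
gripper_width: 0.009
```

Run:
```python
from meas import *
print(bot.observe()["position"])
for n in("wrist","scene"):
    im=bot.get_image(n); save(im,n+"2.png"); print(n,-np.array(im["R"]).T@im["t"])
    for k,x in samples(im).items(): print(k,x)
    w,u,v=pts(im,np.ones((400,640),bool)); d=np.hypot(w[:,0]-.573,w[:,1]-.045)
    g=(d<.06)&(abs(w[:,2]-.1)<.006); print("hub",g.sum(),cv2.minEnclosingCircle(world(im,u[g],v[g],.1)[:,:2].astype(np.float32)) if g.sum()>9 else 0)
a=cv2.imread("pics/wrist2.png");b=cv2.imread("pics/scene2.png");cv2.imwrite("pics/both2.png",cv2.resize(np.vstack([a,b]),(480,600)))
```

```text
[ 0.59425384 -0.03358974  0.26868536]
wrist [ 0.53089757 -0.04920996  0.41569173]
orange (array([0.42733304, 0.06347685]), array([75., 56.]), np.int64(4573))
blue (array([ 0.55631781, -0.10491121]), array([55., 74.]), np.int64(3825))
green (array([0.59582166, 0.1922951 ]), array([56., 74.]), np.int64(457))
hub 2146 ((0.575462281703949, 0.04402626305818558), 0.02923412248492241)
scene [ 1.16492361 -0.40186427  0.80753074]
orange (array([0.43442535, 0.05877913]), array([76., 58.]), np.int64(322))
blue (array([ 0.5635722 , -0.11033926]), array([53., 76.]), np.int64(554))
green (array([0.60219708, 0.19006754]), array([53., 74.]), np.int64(413))
hub 265 ((0.5836683511734009, 0.039417658001184464), 0.029428008943796158)
```

View pics/both2.png

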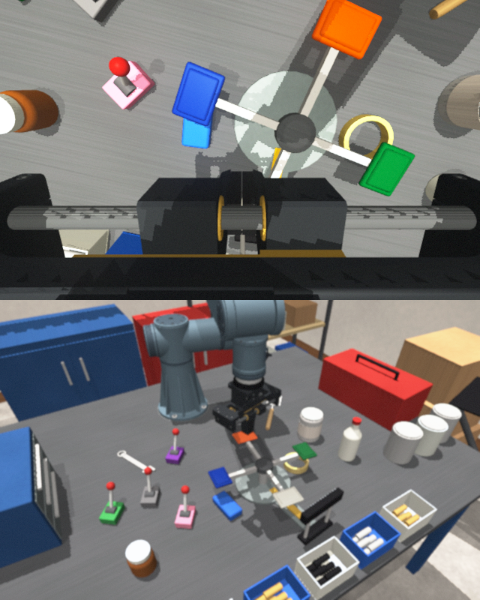

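```bash
cat > arc.py <<'E'
import numpy as np
def arc(a0,a1,n,C=(.576,.044),r=.08,p=None,dz=0):
    p0=np.array(C)+r*np.array([np.cos(np.radians(a0)),np.sin(np.radians(a0))]) if p is None else np.array(p)
    o=[]
    for a in np.linspace(a0,a1,n+1)[1:]:
        d=(np.array(C)+r*np.array([np.cos(np.radians(a)),np.sin(np.radians(a))])-p0)*100
        o+=[0,round(d[0],1),round(d[1],1),dz,round(np.radians(a-a0),2)]
    print(o)
E
python3 -c "
from arc import *
arc(-76.7,-76.7-64,16,dz=-19.5); arc(-140.7,-140.7-90,20); arc(-230.7,-243,4)"
```

```text
[0, np.float64(-0.5), np.float64(-0.1), -19.5, np.float64(-0.07), 0, np.float64(-1.1), np.float64(-0.2), -19.5, np.float64(-0.14), 0, np.float64(-1.7), np.float64(-0.2), -19.5, np.float64(-0.21), 0, np.float64(-2.2), np.float64(-0.2), -19.5, np.float64(-0.28), 0, np.float64(-2.8), np.float64(-0.2), -19.5, np.float64(-0.35), 0, np.float64(-3.3), np.float64(-0.1), -19.5, np.float64(-0.42), 0, np.float64(-3.9), np.float64(0.0), -19.5, np.float64(-0.49), 0, np.float64(-4.4), np.float64(0.2), -19.5, np.float64(-0.56), 0, np.float64(-4.9), np.float64(0.4), -19.5, np.float64(-0.63), 0, np.float64(-5.4), np.float64(0.6), -19.5, np.float64(-0.7), 0, np.float64(-5.9), np.float64(0.9), -19.5, np.float64(-0.77), 0, np.float64(-6.4), np.float64(1.2), -19.5, np.float64(-0.84), 0, np.float64(-6.8), np.float64(1.5), -19.5, np.float64(-0.91), 0, np.float64(-7.3), np.float64(1.9), -19.5, np.float64(-0.98), 0, np.float64(-7.7), np.float64(2.3), -19.5, np.float64(-1.05), 0, np.float64(-8.0), np.float64(2.7), -19.5, np.float64(-1.12)]
[0, np.float64(-0.4), np.float64(0.5), 0, np.float64(-0.08), 0, np.flo
[... 666 characters left out ...]
1.4), np.float64(7.7), 0, np.float64(-1.02), 0, np.float64(-1.1), np.float64(8.3), 0, np.float64(-1.1), 0, np.float64(-0.9), np.float64(8.8), 0, np.float64(-1.18), 0, np.float64(-0.5), np.float64(9.4), 0, np.float64(-1.26), 0, np.float64(-0.2), np.float64(9.9), 0, np.float64(-1.34), 0, np.float64(0.2), np.float64(10.4), 0, np.float64(-1.41), 0, np.float64(0.7), np.float64(10.8), 0, np.float64(-1.49), 0, np.float64(1.1), np.float64(11.3), 0, np.float64(-1.57)]
[0, np.float64(0.3), np.float64(0.3), 0, np.float64(-0.05), 0, np.float64(0.7), np.float64(0.5), 0, np.float64(-0.11), 0, np.float64(1.1), np.float64(0.7), 0, np.float64(-0.16), 0, np.float64(1.4), np.float64(0.9), 0, np.float64(-0.21)]
```

Call:
send_rows(increments=[0,0,0,-5,0,0,0,0,-10,0,0,0,0,-15,0,0,0,0,-19.5,0,0,-0.5,-0.1,-19.5,-0.07,0,-1.1,-0.2,-19.5,-0.14,0,-1.7,-0.2,-19.5,-0.21,0,-2.2,-0.2,-19.5,-0.28,0,-2.8,-0.2,-19.5,-0.35,0,-3.3,-0.1,-19.5,-0.42,0,-3.9,0,-19.5,-0.49,0,-4.4,0.2,-19.5,-0.56,0,-4.9,0.4,-19.5,-0.63,0,-5.4,0.6,-19.5,-0.7,0,-5.9,0.9,-19.5,-0.77,0,-6.4,1.2,-19.5,-0.84,0,-6.8,1.5,-19.5,-0.91,0,-7.3,1.9,-19.5,-0.98,0,-7.7,2.3,-19.5,-1.05,0,-8.0,2.7,-19.5,-1.12])

```text
clock: 5.9
position: [0.5142, -0.0071, 0.0739]
tcp_rot: [0.001, 0.942, 0.335, -0.0]
ft_force: [-0.9, -2.9, -0.6]
gripper_width: 0.002
```

Run:
```python
from meas import *
im=bot.get_image("wrist"); save(im,"w3.png")
C=np.array([.576,.044])
for k,x in samples(im).items(): d=x[0]-C; print(k,x,np.degrees(np.arctan2(d[1],d[0])),np.hypot(*d))
```

```text
blue (array([ 0.44153943, -0.0200571 ]), array([54., 73.]), np.int64(20925)) -154.52684002976792 0.1489394426405374
```

View pics/w3.png

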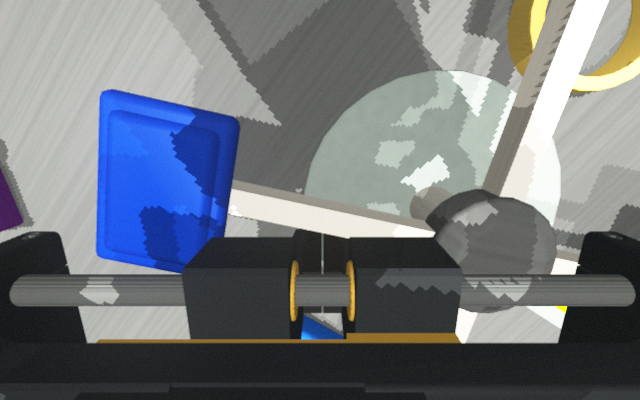

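Call:
send_rows(increments=[0,-0.4,0.5,0,-0.08,0,-0.7,1.0,0,-0.16,0,-1.0,1.6,0,-0.24,0,-1.3,2.2,0,-0.31,0,-1.5,2.8,0,-0.39,0,-1.6,3.4,0,-0.47,0,-1.7,4.0,0,-0.55,0,-1.8,4.6,0,-0.63,0,-1.8,5.2,0,-0.71,0,-1.8,5.9,0,-0.79,0,-1.7,6.5,0,-0.86,0,-1.5,7.1,0,-0.94,0,-1.4,7.7,0,-1.02,0,-1.1,8.3,0,-1.1,0,-0.9,8.8,0,-1.18,0,-0.5,9.4,0,-1.26,0,-0.2,9.9,0,-1.34,0,0.2,10.4,0,-1.41,0,0.7,10.8,0,-1.49,0,1.1,11.3,0,-1.57])

```text
clock: 7.95
position: [0.5249, 0.1063, 0.0735]
tcp_rot: [0.001, 0.904, -0.428, -0.001]
ft_force: [-1.6, -2.3, 0.8]
gripper_width: 0.003
```

Run:
```python
from meas import *
C=np.array([.576,.044])
for n in("top","wrist"):
    im=bot.get_image(n); save(im,n+"4.png"); print(n)
    for k,x in samples(im).items(): d=x[0]-C; print(k,x,np.degrees(np.arctan2(d[1],d[0])),np.hypot(*d))
    w,u,v=pts(im,col(im,(20,100,100),(33,255,255))); s=abs(np.degrees(np.arctan2(w[:,1]-C[1],w[:,0]-C[0]))-6)<14
    s&=(np.hypot(*(w[:,:2]-C).T)<.22)&(w[:,2]<.03); q=world(im,u[s],v[s],.012)[:,:2]-C
    if s.sum()>20:
        r=cv2.minAreaRect((q*1000).astype(np.float32)); print("strip",s.sum(),r); b=cv2.boxPoints(r)
    w,u,v=pts(im,np.ones((400,640),bool)); b=(w[:,2]>.12)&(w[:,0]>.75)&(w[:,0]<.88)&(abs(w[:,1]-.07)<.12)
    if b.sum()>30:print("bar",cv2.minAreaRect((w[b,:2]*1000).astype(np.float32)))
a=cv2.imread("pics/wrist4.png");b=cv2.imread("pics/top4.png")[60:340,180:628];cv2.imwrite("pics/both4.png",np.vstack([cv2.resize(a,(480,300)),cv2.resize(b,(480,300))]))
```

```text
top
orange (array([0.71118762, 0.11067817]), array([55., 74.]), np.int64(77)) 26.253753967169217 0.15073709369502392
blue (array([0.4971257 , 0.15787219]), array([29., 14.]), np.int64(50)) 124.70865584323688 0.13852086881823292
green (array([ 0.64032001, -0.09247122]), array([71., 54.]), np.int64(67)) -64.76511323849421 0.15086900859875202
strip 322 ((118.16395568847656, 13.61968994140625), (150.29373168945312, 22.735408782958984), 6.002813816070557)
bar ((813.8845825195312, 70.32006072998047), (29.0959415435791, 149.0059814453125), 5.5851335525512695)
wrist
blue (array([0.51732739, 0.18346957]), array([73., 54.]), np.int64(21869)) 112.81570757621704 0.15130841657469185
strip 2992 ((93.6138687133789, 11.31202507019043), (97.39888763427734, 23.382240295410156), 7.910783290863037)
```

View pics/both4.png

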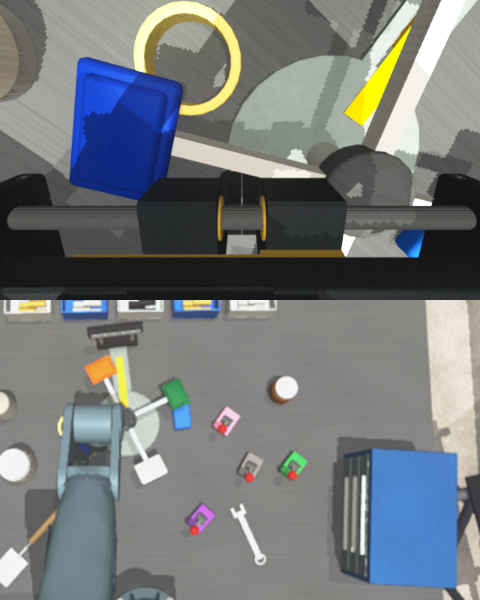

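```bash
python3 -c "
from arc import *
arc(-230.7,-248.7,10)" | sed 's/np.float64//g'
```

```text
[0, (0.2), (0.2), 0, (-0.03), 0, (0.4), (0.3), 0, (-0.06), 0, (0.6), (0.4), 0, (-0.09), 0, (0.8), (0.6), 0, (-0.13), 0, (1.0), (0.7), 0, (-0.16), 0, (1.2), (0.8), 0, (-0.19), 0, (1.5), (1.0), 0, (-0.22), 0, (1.7), (1.1), 0, (-0.25), 0, (1.9), (1.2), 0, (-0.28), 0, (2.2), (1.3), 0, (-0.31)]
```

Call:
send_rows(increments=[0,0.2,0.2,0,-0.03,0,0.4,0.3,0,-0.06,0,0.6,0.4,0,-0.09,0,0.8,0.6,0,-0.13,0,1.0,0.7,0,-0.16,0,1.2,0.8,0,-0.19,0,1.5,1.0,0,-0.22,0,1.7,1.1,0,-0.25,0,1.9,1.2,0,-0.28,0,2.2,1.3,0,-0.31,0,2.2,1.3,0,-0.31])

```text
clock: 9.15
position: [0.5472, 0.1192, 0.0737]
tcp_rot: [0.0, 0.829, -0.56, -0.0]
ft_force: [-1.6, 0.6, 0.6]
gripper_width: 0.005
```

```bash
cat > chk.py <<'E'
from meas import *
print(bot.observe()["position"],bot.observe()["clock"])
for n in("top","scene"):
    im=bot.get_image(n)
    C=np.array([.5745,.0447] if n=="top" else [.5832,.0398])
    for k,x in samples(im,C).items(): d=x[0]-C; print(n,k,x,round(np.degrees(np.arctan2(d[1],d[0])),2),np.hypot(*d))
    w,u,v=pts(im,np.ones((400,640),bool)); hsv=cv2.cvtColor(im["pixels"],cv2.COLOR_RGB2HSV)[v,u]
    d=w[:,:2]-C; r=np.hypot(*d.T); a=np.degrees(np.arctan2(d[:,1],d[:,0]))
    # bare spokes: bright, height 80-96, r 45..120
    s=(w[:,2]>.078)&(w[:,2]<.098)&(r>.04)&(r<.118)
    q=world(im,u[s],v[s],.09)[:,:2]-C; aa=np.degrees(np.arctan2(q[:,1],q[:,0]))
    for k in (-90,0,90,180):
        e=(aa-k-6+180)%360-180; g=abs(e)<10
        if g.sum()>20: print("  spoke",k,g.sum(),round(6+np.median(e[g]),2))
    s=(hsv[:,0]>=20)&(hsv[:,0]<=33)&(hsv[:,1]>100)&(w[:,2]<.03)&(abs(a-6)<14)&(r<.22)
    if s.sum()>20:
        rc=cv2.minAreaRect((world(im,u[s],v[s],.012)[:,:2]-C).astype(np.float32)*1000); print("  strip",s.sum(),rc,np.degrees(np.arctan2(rc[0][1],rc[0][0])))
save(bot.get_image("top"),"chk_top.png",(220,60,460,270),2.5)
E
python3 chk.py
```

```text
[0.54722694 0.11923897 0.07365343] 9.15
top orange (array([0.72506464, 0.06231344]), array([54., 75.]), np.int64(76)) 6.67 0.15159136814486163
top blue (array([0.53021478, 0.17722694]), array([15.,  9.]), np.int64(22)) 108.48 0.1397303522787678
top green (array([ 0.59213354, -0.10612539]), array([73., 55.]), np.int64(71)) -83.33 0.15185269145923314
  spoke -90 118 5.91
  spoke 0 89 6.88
  spoke 180 110 6.32
  strip 55 ((95.58786010742188, 8.895942687988281), (95.01896667480469, 20.649179458618164), 4.883647918701172) 5.316951663711458
scene orange (array([0.73355322, 0.05755651]), array([55., 75.]), np.int64(641)) 6.74 0.15139810184860286
scene blue (array([0.56666412, 0.19032553]), array([72., 55.]), np.int64(353)) 96.27 0.1514310757244249
scene green (array([ 0.60096704, -0.11125357]), array([75., 53.]), np.int64(576)) -83.29 0.1520948681723381
  spoke -90 194 6.15
  spoke 0 192 6.99
  spoke 90 161 7.1
  spoke 180 148 5.94
  strip 422 ((109.15821838378906, 16.7574520111084), (143.1168975830078, 25.263259887695312), 3.5206849575042725) 8.727640739521721
```

Call:
send_rows(increments=[0,-0.7,-0.3,0,0,0,-1.4,-0.5,0,0,0,-1.4,-0.5,5,0,0,-1.4,-0.5,10,0,0,-1.4,-0.5,15,0,0,1.5,-3.5,19,0,0,4.5,-6,21,0,0,7,-9,21,0,0,7,-9,21,0,0,7,-9,21,0])

```text
clock: 10.3
position: [0.6166, 0.0289, 0.2829]
tcp_rot: [0.0, 0.828, -0.561, -0.001]
ft_force: [-0.2, 0.0, 0.1]
gripper_width: 0.007
```

```bash
python3 chk.py
python3 - <<'E'
from meas import *
im=bot.get_image("wrist"); save(im,"w5.png")
w,u,v=pts(im,np.ones((400,640),bool))
g=(np.hypot(w[:,0]-.575,w[:,1]-.045)<.05)&(abs(w[:,2]-.1)<.005); C,rad=cv2.minEnclosingCircle(world(im,u[g],v[g],.1)[:,:2].astype(np.float32)); print("hub",C,rad)
C=np.array(C)
for k,x in samples(im).items(): d=x[0]-C; print(k,x,np.degrees(np.arctan2(d[1],d[0])),np.hypot(*d))
h=cv2.cvtColor(im["pixels"],cv2.COLOR_RGB2HSV)[v,u]
d=w[:,:2]-C; r=np.hypot(*d.T); a=np.degrees(np.arctan2(d[:,1],d[:,0]))
s=(h[:,0]>=20)&(h[:,0]<=33)&(h[:,1]>100)&(w[:,2]<.03)&(abs(a-6)<14)&(r<.22)
q=world(im,u[s],v[s],.012)[:,:2]-C
print("strip",s.sum(),cv2.minAreaRect(q.astype(np.float32)*1000))
s=(w[:,2]>.08)&(w[:,2]<.098)&(r>.04)&(r<.118)
q=world(im,u[s],v[s],.09)[:,:2]-C; aa=np.degrees(np.arctan2(q[:,1],q[:,0]))
for k in (-90,0,90,180):
    e=(aa-k-6+180)%360-180; g=abs(e)<10
    if g.sum()>20: print("  spoke",k,g.sum(),round(6+np.median(e[g]),2))
E
```

```text
[0.61659337 0.02885598 0.28292448] 10.3
top blue (array([0.55667578, 0.19639778]), array([74., 53.]), np.int64(416)) 96.7 0.1527413488458718
top green (array([ 0.59213354, -0.10612539]), array([73., 55.]), np.int64(73)) -83.33 0.15185269145923314
  spoke -90 78 5.91
  spoke 90 68 7.54
scene orange (array([0.73410547, 0.05666441]), array([55., 75.]), np.int64(647)) 6.38 0.15184488362276735
scene blue (array([0.56512616, 0.190368  ]), array([74., 55.]), np.int64(395)) 96.84 0.15164888785874772
scene green (array([ 0.60105646, -0.11130617]), array([75., 53.]), np.int64(573)) -83.26 0.15215757280751244
  spoke -90 189 5.93
  spoke 0 194 6.99
  spoke 90 155 6.8
  spoke 180 149 6.0
  strip 437 ((109.28692626953125, 16.820938110351562), (142.85220336914062, 25.374183654785156), 3.5206849575042725) 8.750036534865089
hub (0.5791779160499573, 0.04528048634529114) 0.029148824512958527
orange (array([0.72837042, 0.06246692]), array([55., 74.]), np.int64(1145)) 6.571299500882345 0.1501791510349099
blue (array([0.56211981, 0.19490248]), array([74., 55.]), np.int64(3141)) 96.5040944247681 0.15059123554013285
green (array([ 0.6092359, -0.1016954]), array([47., 54.]), np.int64(157)) -78.44183885222544 0.15001797414841891
strip 337 ((84.65353393554688, 9.331628799438477), (85.63721466064453, 23.31897735595703), 5.763804912567139)
  spoke -90 743 6.17
  spoke 0 746 6.6
  spoke 90 818 6.74
  spoke 180 64 4.66
```

View pics/w5.png

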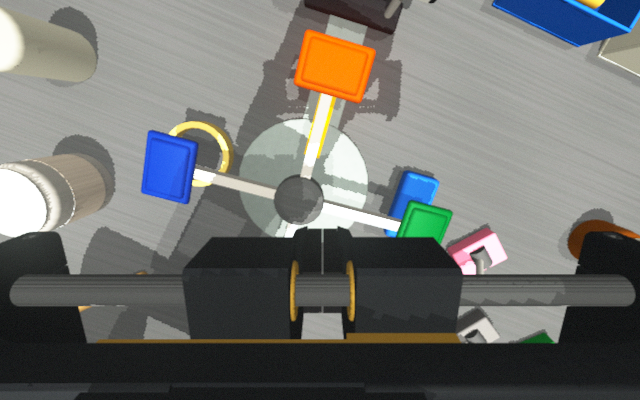

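Call:
send_rows(increments=[0,-3,-4,0,-0.1,0,-6,-7.5,0,-0.2,0,-9,-11,0,-0.3,0,-12,-14.5,0,-0.4,0,-15,-18,0,-0.5,0,-18,-22,0,-0.6,0,-21,-25.5,0,-0.7,0,-24.3,-29.5,0,-0.8,0,-24.3,-29.5,0,-0.91,0,-24.3,-29.5,0,-0.91])

```text
clock: 11.5
position: [0.3733, -0.2659, 0.2837]
tcp_rot: [0.0, -0.497, 0.868, -0.0]
ft_force: [0.9, -0.7, -0.1]
gripper_width: 0.006
```

```bash
cat > sw.py <<'E'
from meas import *
import sys
o=bot.observe(); print(o["position"],o["ft_force"],o["clock"])
im=bot.get_image("wrist"); save(im,sys.argv[1])
w,u,v=pts(im,np.ones((400,640),bool))
rd=col(im,(0,150,70),(4,255,255))|col(im,(175,150,70),(180,255,255))
near=(abs(w[:,0]-.445)<.09)&(abs(w[:,1]+.305)<.06)
t=near&rd[v,u]&(w[:,2]>.06); q=world(im,u[t],v[t],.092)[:,:2]; print("tip",t.sum(),cv2.minEnclosingCircle(q.astype(np.float32)),w[t,2].max())
t=near&(abs(w[:,2]-.025)<.005); print("box",cv2.minAreaRect(world(im,u[t],v[t],.025)[:,:2].astype(np.float32)*1000))
E
python3 sw.py w6.png
```

```text
[ 0.3733231  -0.26590266  0.28370272] [ 0.88319572 -0.68331113 -0.07976825] 11.5
tip 392 ((0.4127516746520996, -0.287524938583374), 0.01264085154980421) 0.10754735119082742
box ((445.87835693359375, -307.51287841796875), (49.64266586303711, 68.20077514648438), 59.95841979980469)
```

View pics/w6.png

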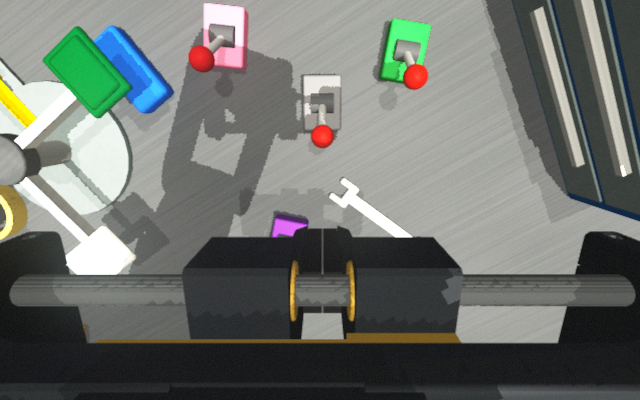

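Call:
send_rows(increments=[0,0,0,-5,0,0,0,0,-10,0,0,0,0,-15,0,0,0,0,-20.2,0,0,0.6,-0.4,-20.2,0,0,1.2,-0.7,-20.2,0,0,1.7,-1,-20.2,0,0,2.2,-1.3,-20.2,0,0,2.8,-1.6,-20.2,0,0,3.3,-1.9,-20.2,0,0,3.8,-2.2,-20.2,0,0,4.3,-2.5,-20.2,0,0,4.9,-2.8,-20.2,0,0,5.4,-3.1,-20.2,0,0,5.9,-3.4,-20.2,0,0,6.4,-3.7,-20.2,0,0,6.9,-4,-20.2,0,0,7.4,-4.3,-20.2,0])

```text
clock: 13.35
position: [0.4485, -0.3086, 0.0815]
tcp_rot: [-0.0, -0.498, 0.867, 0.0]
ft_force: [-0.6, 0.6, -0.1]
gripper_width: 0.001
```

```bash
python3 sw.py w7.png
```

```text
[ 0.44851508 -0.3086392   0.08145793] [-0.59949506  0.59342101 -0.13766961] 13.35
tip 2419 ((0.465900719165802, -0.3178190588951111), 0.014583094045519829) 0.11279462979735946
box ((454.4603576660156, -311.9501647949219), (49.53182601928711, 51.789642333984375), 59.63501739501953)
```

Call:
send_rows(increments=[0,0.4,-0.25,0,0,0,0.8,-0.5,0,0,0,1.1,-0.65,0,0,0,1.1,-0.65,0,0])

```text
clock: 13.8
position: [0.4593, -0.3151, 0.0816]
tcp_rot: [-0.0, -0.498, 0.867, 0.0]
ft_force: [-0.9, 0.9, 0.3]
gripper_width: 0.003
```

Call:
send_rows(increments=[0,0.2,-0.1,0,0,0,0.2,-0.1,0,0])

```text
clock: 14.0
position: [0.4596, -0.3153, 0.0814]
tcp_rot: [-0.001, -0.498, 0.867, 0.002]
ft_force: [-8.1, 3.2, 4.7]
gripper_width: 0.005
```

```bash
python3 sw.py w8.png
```

```text
[ 0.45963475 -0.31532542  0.08143307] [-8.12614286  3.2358459   4.7095602 ] 14.0
tip 2251 ((0.5078874826431274, -0.26995986700057983), 0.07555687427520752) 0.14938080337439896
box ((460.2187805175781, -315.30706787109375), (49.56244659423828, 39.68056106567383), 59.64724349975586)
```

The force rose to about 9 N at the expected travel, so the lever is at its stop. I back away and lift.

Call:
send_rows(increments=[0,-0.9,0.5,0,0,0,-2.6,1.5,0,0,0,-4.3,2.5,0,0,0,-6,3.5,0,0,0,-8.7,5,0,0,0,-8.7,5,5,0,0,-8.7,5,10,0,0,-8.7,5,15,0,0,-8.7,5,20,0,0,-8.7,5,20,0,0,-8.7,5,20,0])

```text
clock: 15.15
position: [0.3748, -0.2666, 0.2831]
tcp_rot: [0.001, -0.498, 0.867, -0.002]
ft_force: [-0.2, 0.2, -0.0]
gripper_width: 0.008
```

```bash
python3 sw.py w9.png; python3 chk.py
python3 - <<'E'
import cv2,numpy as np
a=cv2.resize(cv2.imread("pics/w9.png"),(480,300));b=cv2.imread("pics/chk_top.png")
cv2.imwrite("pics/fin.png",np.vstack([a,cv2.resize(b,(343,300))[:, :].copy() if 0 else cv2.copyMakeBorder(cv2.resize(b,(343,300)),0,0,0,137,cv2.BORDER_CONSTANT)]))
E
```

```text
[ 0.37476669 -0.26656626  0.2831107 ] [-0.23136254  0.23538422 -0.01270254] 15.15
tip 477 ((0.4793657660484314, -0.32619577646255493), 0.012954086065292358) 0.10755004685130243
box ((445.9710998535156, -307.58013916015625), (49.616573333740234, 68.24177551269531), 59.985233306884766)
[ 0.3740709  -0.26585851  0.28128352] 15.2
top orange (array([0.72517023, 0.0622963 ]), array([54., 75.]), np.int64(78)) 6.66 0.15169425563152264
top blue (array([0.55688715, 0.19598375]), array([73., 54.]), np.int64(434)) 96.64 0.15230556606885012
top green (array([ 0.59213354, -0.10612539]), array([73., 55.]), np.int64(73)) -83.33 0.15185269145923314
  spoke -90 121 5.78
  spoke 0 107 6.77
  spoke 90 118 7.25
  spoke 180 110 6.2
  strip 52 ((96.25076293945312, 1.19183349609375), (95.0662841796875, 5.009319305419922), 6.2804951667785645) 0.7094337471088058
scene orange (array([0.73369415, 0.05757827]), array([55., 75.]), np.int64(639)) 6.74 0.15154061145233616
scene blue (array([0.56520233, 0.1900656 ]), array([74., 56.]), np.int64(400)) 96.83 0.15133957140217255
scene green (array([ 0.60037366, -0.11074211]), array([75., 54.]), np.int64(590)) -83.49 0.1515185194915513
  spoke -90 190 6.15
  spoke 0 193 7.0
  spoke 90 161 6.86
  spoke 180 149 6.13
  strip 417 ((109.15821838378906, 16.75745391845703), (143.1168975830078, 25.263259887695312), 3.520683765411377) 8.727641717614443
```

View pics/fin.png

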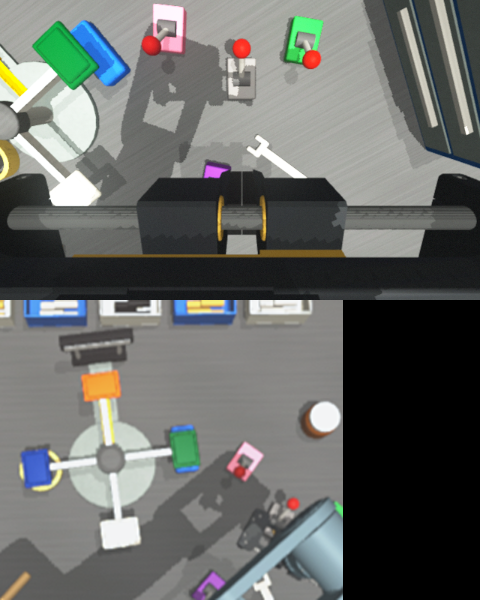

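```bash
python3 -c "
from cell import bot
print(bot.sign_off())"
```

```text
the job is handed in; nothing more can be done
None
```

The job is done and handed in at about 15 s on the robot's clock, well inside the 54 s limit.

- **Carousel:** I pushed the bare blue spoke clockwise by about 166° with the closed fingertip at 80 mm from the axis, then backed off. The orange spoke ended at about 6.5°, and the strip and light bar measure about 6.1–6.3°. That puts the sample roughly 1 mm off the mark. A second look from the wrist camera agreed, and the angle had not changed after the switch move.
- **Switch:** I pushed the grey switch's ball along its +x until it met the stop, where the force rose to about 9 N. Measured before and after, the ball moved 77 mm, which is fully ON.
- **Hand:** It is clear of everything, 0.28 m up, with the force near zero.
- **Disagreements:**
  - The scene camera placed things about 10 mm off from the top and wrist cameras. I used the top and wrist values, which agreed with each other and with the contacts.
  - Some strip-angle readings were unusable because the spoke hid part of the strip. I relied on the unobstructed view, the wrist view and the light bar.
- **Other things:** In the last pictures the loose items in view look undisturbed; I did not measure each one.

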